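Snug up a stretcher frame in a ratchet clamp

TASK

Clamp the small stretcher frame against the fence of the bench clamp by working its ratchet lever. The ratchet may be set to grip either way round, so feel which way the lever is loose and which way it drives the cam, and tighten until the sprung pad has gone about half way in, never driving it solid. Then leave the lever swung back to the stop on its loose side, let go, with the frame still clamped flat and square and the hammer, jar and tape undisturbed.

Things in the scene. Friction and masses are not known exactly. Their poses are not given: they have to be found in the camera images.
- clamp: Fixed bench clamp on a grey bed 170 (x) by 340 (y) by 12 mm thick, y from -185 to +155. Origin on the table under the bed; z up. A lever hub stands at the -y end; its cam pushes carriage and sprung pad in +y, towards the fence at the +y end: a dark steel bar 150 mm long in x, 48 mm high over the table, inner face at y = +115 mm.
- hub (a point): Upright axis of the round lever hub, on the table, at x = 0, y = -120 mm of the clamp. The hub is 98 mm across with a closed grey cover up to 80 mm height and a cap to 86 mm. The ratchet pawl under the cover cannot be seen and is set differently from run to run.
- lever (a joint): Lever angle about the hub, rad; 0 = arm along the clamp's -x, positive counter-clockwise from above; stops at +-0.85. Steel arm, top at 75 mm height, upright grip 125 mm from the axis. One way, unknown, it swings loose (under 1.5 N at the grip); the other way it grips after at most 0.45 rad of lost motion and drives the cam (6 to 10 N). Stays where left.
- grip_mid (a point): Middle of the wooden grip at the lever's end: upright, 27 mm across, 50 mm tall, from 77 to 127 mm height over the table, turning freely on its pin; this point is on its axis at 107 mm height. Take it from above and carry it round the arc.
- cam (a joint): Angle of the cam in the hub, rad, positive counter-clockwise from above; starts within 0.25 of 0; range -2.6 to 2.6. Only the lever's gripping strokes turn it, in the gripping direction; it stays where left. Either way from 0 it pushes the carriage to the fence by about 14 mm x (1 - cos angle). More than one stroke is needed.
- carriage_face (a point): Middle of the top edge, on the fence side, of the aluminium carriage block (112 mm long in clamp x, top at 44 mm height); it moves along the clamp's +y as the cam turns.
- pad_top (a point): Middle of the top edge of the pad's cork face, fence side. The pad (120 mm long in clamp x, 14 to 44 mm height) sits on the carriage on two sprung rods: springs free, this point is 30 mm beyond carriage_face along the clamp's +y; pressed, the distance shrinks, to 16 mm when solid (14 mm travel). 2 N at first, and 2 N more per mm.
- pad: The sprung pad as a whole, the pressing part of the clamp; its origin is not on the pad but at the clamp's origin, shifted as the pad has moved. Use pad_top to locate it.
- frame: Loose bare pine stretcher frame lying on the bed between pad and fence: 170 mm (x) by 120 mm (y), bars 30 mm wide and 18 mm high, 0.28 kg; origin under its centre, z up. It starts up to a few mm off the fence and the pad, and slightly askew; when home its centre is at clamp y = +55 mm.
- hammer: Bystander: tack hammer, 240 mm, lying on the table right of the clamp; origin under its middle.
- jar: Bystander: closed jar 68 mm across, 85 mm tall, standing left of the clamp, nearer the robot; origin under its centre.
- tape: Bystander: roll of paper tape 100 mm across, 25 mm high, lying further left; origin under its centre.
Not all that is in view belongs to the job. Leave any red or turquoise look-alike of the frame alone.

How it is judged (in metres and radians):
On the way:
1. the pad presses the frame squarely against the fence, snug but not solid (contact force between pad and frame between 9 and 23 N and y of frame in the frame of clamp above 0.0525 m and angle between the y axis of frame and the y axis of clamp, either way round below 0.03 rad and angle between frame's own z axis and vertical below 0.05 rad), for 0.2 s.
At the end, for the whole second after the job is handed in: The pad presses the frame with 9 to 23 N (4 to 10 of 14 mm spring travel); the frame lies flat, within 2.5 mm of the fence and 0.03 rad of square; the cam is driven past 0.8 rad; the lever rests within 0.2 rad of the stop on its loose side, opposite to the gripping way; all still (all of step 1 and ((value of joint cam above 0.8 rad and value of joint lever below -0.65 rad) or (value of joint cam below -0.8 rad and value of joint lever above 0.65 rad)) and velocity of joint lever between -0.05 and 0.05 rad/s and linear speed of frame below 0.01 m/s); the robot touches nothing.
It fails at once if the sprung pad is driven solid (over 27 N on the frame) (contact force between pad and frame above 27 N).
It fails at once if the hammer, jar or tape is moved by more than 30 mm (distance of any of hammer, jar, tape from where it was at the start of the episode above 0.03 m).
It also fails if it takes over 72 s, if anything falls off the work surface, if the arm or the gripper's body presses on something with over 40 N, if the wrist force passes 120 N, or if a joint passes its speed limit or range.

ROBOT

A 6-joint arm with a two-finger parallel gripper is mounted at the origin on the work surface. World frame = base frame: x ahead of the robot, y to its left, z up, the work surface at z = 0. Lengths are in mm, angles in rad, forces in N, time in s.
With the tool pointing down it reaches from about 350 to 775 mm from the base axis. Payload 7.3 kg.
Tool frame: the origin (TCP) lies at the very end of the fingers, on their centre line; the grasp point (between the pads) lies 19 mm behind it (pinch_z is the distance from the TCP to the grasp point, in mm); z points along the fingers, y is the direction in which the jaws open and shut (so a half turn about z gives the same grasp; the last joint's range is limited). The gripper opens to 92 mm and grips with 3 to 60 N. Pads are 19 mm wide; open, the fingers measure 130 mm over their backs; the gripper's body (75 mm by 190 mm) begins 47 mm behind the grasp point.
Start: joints at [1.062, 0.342, 1.524, -0, 1.275, -0.146], TCP at [186.306, 490.851, 226.741] pointing down, gripper open.
Joint ranges: [-2.53, 2.53], [-0.77, 2.02], [0.04, 2.7], [-1, 4.14], [0.28, 2.66], [-3.11, 3.11]. Speed limits (rad/s): [2.57, 2.57, 3.14, 3.14, 3.14, 3.14].

INTERFACE

Orientations are given as [roll, pitch, yaw] about the fixed x, y, z axes, in that order (R = Rz(yaw) Ry(pitch) Rx(roll)).
In Python, from plant import * gives the robot as it stands.
- The arm moves only by the tool step_arm, never from a script. Its argument "moves" is one flat list of numbers, 7 for each row, row after row: the shift along the tool's x, y, z scaled (see below), then the turn, a rotation vector about the tool's x, y, z scaled (see below), then the closure, from -1 (fully open) to 1 (shut). A call has 1 to 8 rows; each row shifts and turns the pose as measured when the row begins, along the tool's axes as they then stand; what a row does not reach is not made up. The controller multiplies each number of a shift by 2 cm and each number of a turn by 4 degrees. A row lasts 1/12 s, in which the tool goes at most 41.7 mm and 7.16 degrees, less where a joint would pass 70% of its speed; a pose out of reach is approached as far as the arm can. A call with a number of a shift or a turn outside -1 to 1 is refused whole. A call with a gripper value outside its range is refused whole. The fingers move at their own pace and stop on an object; the grip force is fixed at half the most. Time passes only in rows, so rows that do not move let the fingers close. It gives the time, the measured TCP pose, the force and the opening at its end, in the units of the state.
- get_obs(): the state, without advancing time (a new reading comes with each control period).
- capture(name): name is "side" or "top" or "wrist"; returns the picture (420x560x3 uint8, red, green, blue); there is no depth.
- get_calibration(name): a dict with "mtx" (3x3 intrinsics, pixels), "eye" and "orientation" of the camera in the world; the wrist camera has in their place "mount" (4x4, takes a point from camera to tool coordinates, whose origin is the TCP and whose axes are the flange's). Camera axes: x right, y down, z forward; pixel columns grow to the right and rows downward; lengths in mm; the calibration is good to about 2 mm. A picture is of the moment at which its call begins: read the wrist's pose just before it. get_calibration takes no time and is no camera call.
- close_job(): hands the job in, once; it reports no verdict.
The state is a dict: "time": time; "joint_positions": joint angles; "dq": joint speeds; "tau": joint torques, N m; "tool_pos": TCP position; "tcp_rot": TCP orientation; "contact_force": force on the tool from outside, world axes, zero at the start; "moment": the same for the moment, N m; "grip_width": finger opening in mm.
Only numpy, scipy, OpenCV 4.12 (cv2) and the standard library are available. Lean on these libraries where they do the work, as an engineer would, in place of code of your own. Each camera call takes 0.05 s, during which the arm holds its last target.

## Working session

There is one attempt and no reset: what is moved stays moved. The work goes in short steps, Python scripts to look and compute and a tool call to move; the robot and the scene stay as the last step left them, time stands still between calls to the robot, and variables do not carry over. Pictures are saved under pics/ and viewed, and the job is handed in when it is done.

Besides the shell and the picture viewer there is one more tool, called as name(argument=value, ...) on one line, values as JSON. step_arm: Moves the arm, as the interface text tells. Shifts and turns lie within -1 to 1; 1 stands for 2 cm of shift or 4 degrees of turn. Its arguments: {"type":"object","properties":{"moves":{"type":"array"}},"required":["moves"]}

```bash
mkdir -p pics; ls; python3 - <<'E'
from plant import *
import cv2
o=get_obs(); print(o)
for n in ["top","side","wrist"]:
    im=capture(n); cv2.imwrite(f"pics/{n}0.png",im[:,:,::-1]); print(n,get_calibration(n))
E
```

```text
pics
{'time': 0.0, 'joint_positions': array([ 1.06202085e+00,  3.42735142e-01,  1.52499242e+00,  3.80448802e-05,
        1.27537477e+00, -1.45997958e-01]), 'dq': array([ 0.00151699,  0.0004318 , -0.00052803, -0.00071736, -0.00114317,
       -0.001674  ]), 'tau': array([ 9.06045370e-04, -4.31230438e+01, -2.44230151e+01,  7.18078692e-02,
        5.57597622e-02, -1.14620548e-04]), 'tool_pos': array([186.08478633, 490.5012398 , 226.04708976]), 'tcp_rot': array([-3.14010433e+00, -2.55620777e-04,  2.77880384e+00]), 'contact_force': array([ 0.87131119,  0.33765209, -0.28258182]), 'moment': array([ 0.01622499, -0.01493067,  0.03629681]), 'grip_width': 91.50811246986854}
top {'mtx': array([[532.57515181,   0.        , 277.24589105],
       [  0.        , 532.57515181, 210.95484881],
       [  0.        ,   0.        ,   1.        ]]), 'eye': array([ 327.74042036,   19.86817592, 1699.60766862]), 'orientation': array([-3.01358701,  0.00520583, -1.56585979])}
side {'mtx': array([[496.61387385,   0.        , 277.26562049],
       [  0.        , 496.61387385, 213.9352414 ],
       [  0.        ,   0.        ,   1.        ]]), 'eye': array([ 142.36762584, -933.79231924,  833.35302087]), 'orientation': array([-2.19080365, -0.00658165, -0.36114041])}
wrist {'mtx': array([[344.03715307,   0.        , 281.74021169],
       [  0.        , 344.03715307, 214.80651094],
       [  0.        ,   0.        ,   1.        ]]), 'mount': array([[-1.96115324e-04, -9.68618016e-01, -2.48554021e-01,
         6.68886065e+01],
       [ 9.99999940e-01, -1.19319492e-04, -3.24035404e-04,
        -2.81641962e-01],
       [ 2.84209190e-04, -2.48554070e-01,  9.68617981e-01,
        -1.57258893e+02],
       [ 0.00000000e+00,  0.00000000e+00,  0.00000000e+00,
         1.00000000e+00]])}
```

View pics/top0.png

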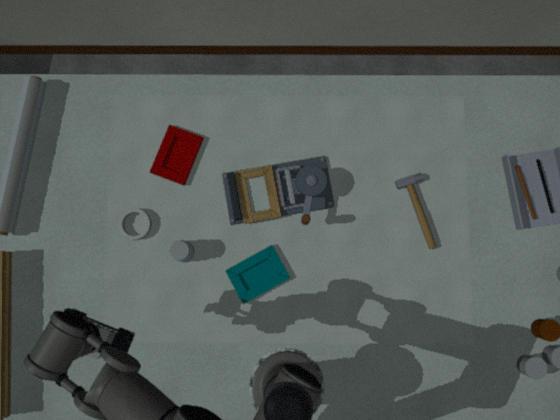

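View pics/side0.png

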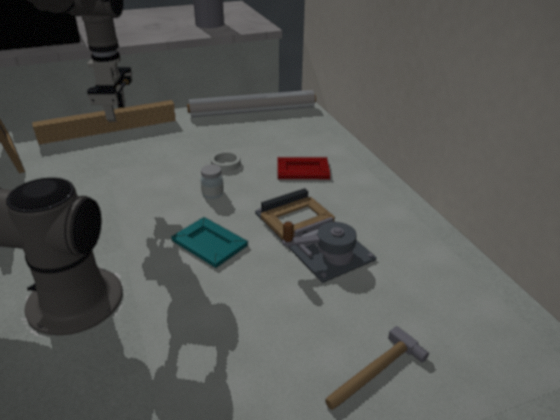

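View pics/wrist0.png

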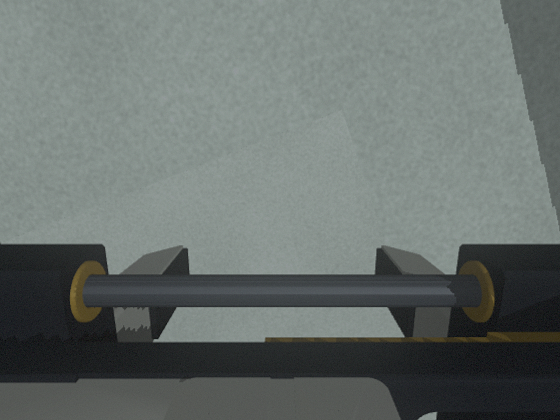

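The top view shows the clamp at about (280,190): fence at its left, pine frame at (258,192), hub at (312,178), grip at (306,219). The red (180,154) and turquoise (258,273) frames are look-alikes. The pine one lies in the clamp, so it is the one meant. Next I enlarge it.

```bash
cat > h.py <<'E'
from plant import *
import cv2, numpy as np
from scipy.spatial.transform import Rotation as R
def cam(n,obs=None):
    c=get_calibration(n)
    if n=='wrist':
        o=obs; T=np.eye(4); T[:3,:3]=R.from_euler('xyz',o['tcp_rot']).as_matrix(); T[:3,3]=o['tool_pos']
        M=T@c['mount']; return c['mtx'],M[:3,3],M[:3,:3]
    return c['mtx'],np.array(c['eye']),R.from_euler('xyz',c['orientation']).as_matrix()
def ray(C,uv,z):
    K,e,Rm=C; uv=np.atleast_2d(uv).astype(float)
    d=(Rm@np.linalg.inv(K)@np.c_[uv,np.ones(len(uv))].T).T
    return e+d*((z-e[2])/d[:,2])[:,None]
def proj(C,p):
    K,e,Rm=C; q=(np.atleast_2d(p)-e)@Rm; q=q@K.T; return q[:,:2]/q[:,2:]
def crop(im,x0,y0,x1,y1,s,name):
    cv2.imwrite(name,cv2.resize(im[y0:y1,x0:x1,::-1],None,fx=s,fy=s,interpolation=cv2.INTER_CUBIC))
E
python3 - <<'E'
from h import *
im=cv2.imread('pics/top0.png')[:,:,::-1]
crop(im,210,140,350,240,5,'pics/top0c.png')
im=cv2.imread('pics/side0.png')[:,:,::-1]
crop(im,240,170,390,290,5,'pics/side0c.png')
E
```

```text
(no output)
```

View pics/top0c.png

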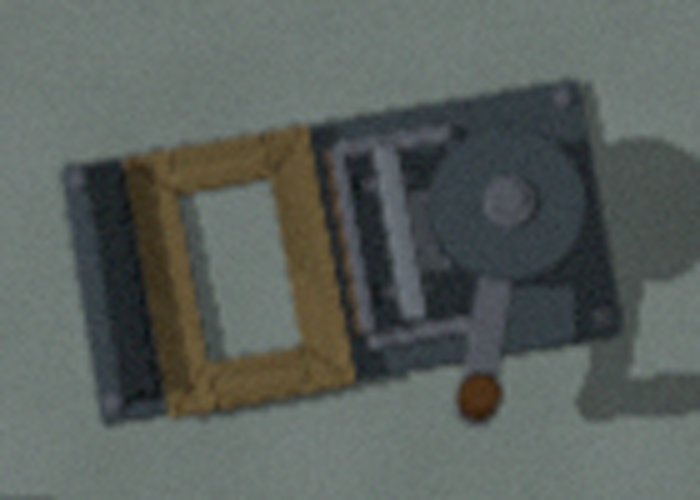

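View pics/side0c.png

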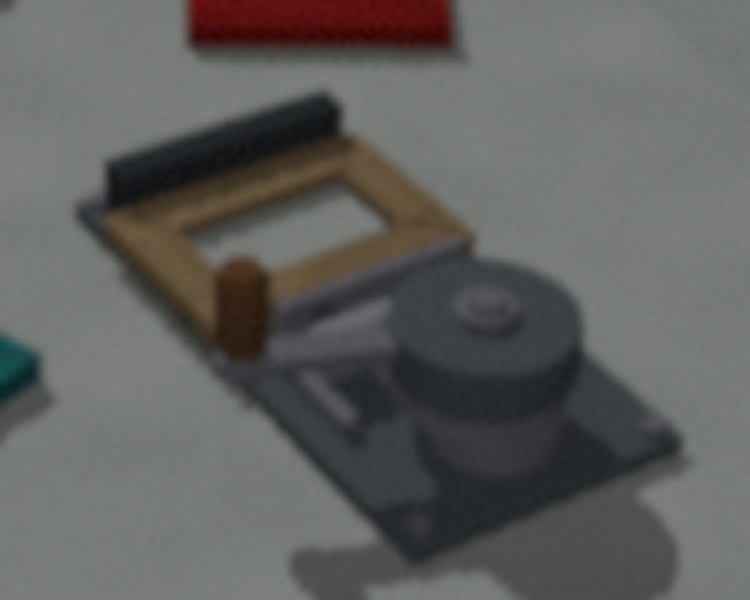

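The crops confirm it: the pine frame (crop 130–355 × 125–415) lies between the dark fence and the cork-faced pad. Hub cap at crop (509,199), grip at (480,395), bed corners at (65,165), (580,82), (620,335) and (105,425).

```bash
python3 - <<'E'
from h import *
C=cam('top'); S=cam('side')
px=lambda a:(np.atleast_2d(a)+.5)/5-.5+[210,140]
ps=lambda a:(np.atleast_2d(a)+.5)/5-.5+[240,170]
b=ray(C,px([[65,165],[580,82],[620,335],[105,425]]),12); print(b[:,:2].round(), [np.linalg.norm(b[i]-b[(i+1)%4]).round() for i in range(4)])
hub=ray(C,px([509,199]),86)[0]; print('hub',hub)
g=ray(C,px([480,395]),127)[0]; print('grip',g, np.linalg.norm((g-hub)[:2]))
print('hub side',ray(S,ps([487,307]),86),'grip side',ray(S,ps([242,268]),127))
yv=((b[0]+b[3])-(b[1]+b[2]))/2; ang=np.arctan2(yv[1],yv[0])-np.pi/2
print('clamp yaw',ang)
xv=(b[1]+b[0]-b[2]-b[3])/2; print(np.arctan2(xv[1],xv[0]))
R2=np.array([[np.cos(ang),-np.sin(ang)],[np.sin(ang),np.cos(ang)]])
cen=b[:,:2].mean(0); org=cen+R2@[0,15]; print('origin',org,'hub from bed',org+R2@[0,-120])
d=R2.T@(g-hub)[:2]; print('lever',d, np.arctan2(-d[1],-d[0]))
f=ray(C,px([[130,157],[308,127],[353,382],[175,415]]),30); print('frame',((f[:,:2]-org)@R2).round(1))
p=ray(C,px([[328,155],[362,332],[340,150],[374,340]]),44); print('pad',((p[:,:2]-org)@R2).round(1))
p=ray(C,px([[374,150],[408,318],[392,146],[426,318]]),44); print('carr',((p[:,:2]-org)@R2).round(1))
E
```

```text
[[ 669.  207.]
 [ 725. -126.]
 [ 560. -150.]
 [ 500.  178.]] [np.float64(337.0), np.float64(167.0), np.float64(334.0), np.float64(171.0)]
hub [633.73729964 -75.32562267  86.        ]
grip [507.56889863 -55.29703608 127.        ] 127.74822775729636
hub side [[629.94168426 -75.13848821  86.        ]] grip side [[506.9225441  -54.25976033 127.        ]]
clamp yaw 0.172594981285338
0.15753617314912527
origin [610.9197741   41.91619171] hub from bed [631.52849617 -76.30089916]
lever [-120.85414795   41.3990896 ] -0.33002620504799063
frame [[ 79.7 109.3]
 [ 79.8  -6. ]
 [-86.8  -6.9]
 [-88.7 107.3]]
pad [[ 56.9 -15.3]
 [-58.3 -17.5]
 [ 58.8 -23.3]
 [-64.5 -24. ]]
carr [[ 55.1 -44.5]
 [-54.3 -47.4]
 [ 55.8 -56.2]
 [-56.2 -58.6]]
```

```bash
cat >> h.py <<'E'
def plan(target,yaw,n=None,maxs=20.,grip=-1,start=None):
    """print rows rounded to 0.1/0.05 taking measured pose to target"""
    o=get_obs(); p=np.array(o['tool_pos']); y=o['tcp_rot'][2]; t=np.array(target,float)
    dy=(yaw-y+np.pi)%(2*np.pi)-np.pi
    k=int(max(np.ceil(np.linalg.norm(t-p)/(maxs*.95)),np.ceil(abs(np.degrees(dy))/4),1)); k=n or k
    for i in range(k):
        r=(t-p)/(k-i); dyy=((yaw-y+np.pi)%(2*np.pi)-np.pi)/(k-i)
        c,s=np.cos(y),np.sin(y)
        row=np.round([(r[0]*c+r[1]*s)/20,(r[0]*s-r[1]*c)/20,-r[2]/20,0,0,np.clip(-np.degrees(dyy)/4,-1,1)],2)
        print(list(map(float,row)),grip)
        a=row[:3]*20; p=p+[a[0]*c+a[1]*s,a[0]*s-a[1]*c,-a[2]]; y-=np.radians(row[5]*4)
    print('end',p.round(1),y)
E
python3 - <<'E'
from h import *
plan([507,-55,220],0.65)
E
```

```text
[-0.73, -0.58, 0.01, 0.0, 0.0, 0.9] -1
[-0.76, -0.54, 0.01, 0.0, 0.0, 0.9] -1
[-0.79, -0.49, 0.01, 0.0, 0.0, 0.9] -1
[-0.82, -0.44, 0.01, 0.0, 0.0, 0.9] -1
[-0.85, -0.38, 0.01, 0.0, 0.0, 0.9] -1
[-0.87, -0.33, 0.01, 0.0, 0.0, 0.9] -1
[-0.89, -0.27, 0.01, 0.0, 0.0, 0.9] -1
[-0.9, -0.22, 0.01, 0.0, 0.0, 0.9] -1
[-0.92, -0.16, 0.01, 0.0, 0.0, 0.9] -1
[-0.93, -0.1, 0.01, 0.0, 0.0, 0.9] -1
[-0.93, -0.04, 0.01, 0.0, 0.0, 0.9] -1
[-0.93, 0.01, 0.01, 0.0, 0.0, 0.9] -1
[-0.93, 0.07, 0.01, 0.0, 0.0, 0.9] -1
[-0.92, 0.13, 0.01, 0.0, 0.0, 0.89] -1
[-0.91, 0.19, 0.01, 0.0, 0.0, 0.9] -1
[-0.9, 0.24, 0.01, 0.0, 0.0, 0.89] -1
[-0.88, 0.3, 0.01, 0.0, 0.0, 0.9] -1
[-0.86, 0.35, 0.01, 0.0, 0.0, 0.89] -1
[-0.84, 0.41, 0.01, 0.0, 0.0, 0.9] -1
[-0.81, 0.46, 0.01, 0.0, 0.0, 0.89] -1
[-0.78, 0.51, 0.01, 0.0, 0.0, 0.9] -1
[-0.75, 0.56, 0.01, 0.0, 0.0, 0.89] -1
[-0.71, 0.6, 0.01, 0.0, 0.0, 0.9] -1
[-0.67, 0.64, 0.01, 0.0, 0.0, 0.89] -1
[-0.63, 0.68, 0.01, 0.0, 0.0, 0.9] -1
[-0.59, 0.72, 0.01, 0.0, 0.0, 0.89] -1
[-0.54, 0.76, 0.01, 0.0, 0.0, 0.9] -1
[-0.49, 0.79, 0.01, 0.0, 0.0, 0.89] -1
[-0.44, 0.82, 0.01, 0.0, 0.0, 0.9] -1
[-0.39, 0.85, 0.0, 0.0, 0.0, 0.89] -1
[-0.33, 0.87, 0.01, 0.0, 0.0, 0.9] -1
[-0.28, 0.89, 0.0, 0.0, 0.0, 0.89] -1
[-0.22, 0.9, 0.01, 0.0, 0.0, 0.9] -1
[-0.17, 0.91, 0.0, 0.0, 0.0, 0.89] -1
end [507. -55. 220.] 0.6501951771945735
```

step_arm(moves=[-0.73,-0.58,0,0,0,0.9,-1,-0.76,-0.54,0,0,0,0.9,-1,-0.79,-0.49,0,0,0,0.9,-1,-0.82,-0.44,0,0,0,0.9,-1,-0.85,-0.38,0,0,0,0.9,-1,-0.87,-0.33,0,0,0,0.9,-1,-0.89,-0.27,0,0,0,0.9,-1,-0.9,-0.22,0,0,0,0.9,-1])

```text
time: 0.82
tool_pos: [260.7, 357.9, 223.6]
tcp_rot: [-3.136, 0.0, 2.26]
contact_force: [-0.0, -0.2, -0.1]
grip_width: 91.8
```

step_arm(moves=[-0.92,-0.16,0,0,0,0.9,-1,-0.93,-0.1,0,0,0,0.9,-1,-0.93,-0.04,0,0,0,0.9,-1,-0.93,0.01,0,0,0,0.9,-1,-0.93,0.07,0,0,0,0.9,-1,-0.92,0.13,0,0,0,0.9,-1,-0.91,0.19,0,0,0,0.9,-1,-0.9,0.24,0,0,0,0.9,-1])

```text
time: 1.48
tool_pos: [334.3, 219.8, 222.6]
tcp_rot: [-3.134, 0.005, 1.732]
contact_force: [-0.1, -0.1, -0.1]
grip_width: 91.5
```

```bash
python3 - <<'E'
from h import *
o=get_obs();print(o['time'],o['tool_pos'],o['tcp_rot'])
plan([507,-55,220],0.65)
E
```

```text
1.4833 [334.26626911 219.8199895  222.62771432] [-3.13400893  0.00469249  1.73204402]
[-0.83, 0.35, 0.01, 0.0, 0.0, 0.86] -1
[-0.81, 0.4, 0.01, 0.0, 0.0, 0.86] -1
[-0.78, 0.45, 0.01, 0.0, 0.0, 0.86] -1
[-0.75, 0.49, 0.01, 0.0, 0.0, 0.86] -1
[-0.72, 0.54, 0.01, 0.0, 0.0, 0.86] -1
[-0.69, 0.58, 0.01, 0.0, 0.0, 0.86] -1
[-0.65, 0.62, 0.01, 0.0, 0.0, 0.86] -1
[-0.62, 0.66, 0.01, 0.0, 0.0, 0.86] -1
[-0.57, 0.7, 0.01, 0.0, 0.0, 0.86] -1
[-0.53, 0.73, 0.0, 0.0, 0.0, 0.86] -1
[-0.49, 0.76, 0.01, 0.0, 0.0, 0.86] -1
[-0.44, 0.79, 0.0, 0.0, 0.0, 0.86] -1
[-0.39, 0.81, 0.01, 0.0, 0.0, 0.86] -1
[-0.35, 0.83, 0.0, 0.0, 0.0, 0.86] -1
[-0.29, 0.85, 0.01, 0.0, 0.0, 0.86] -1
[-0.24, 0.87, 0.0, 0.0, 0.0, 0.87] -1
[-0.19, 0.88, 0.01, 0.0, 0.0, 0.86] -1
[-0.14, 0.9, 0.0, 0.0, 0.0, 0.87] -1
end [507. -55. 220.] 0.6499398851944229
```

step_arm(moves=[-0.83,0.35,0,0,0,0.9,-1,-0.81,0.4,0,0,0,0.9,-1,-0.78,0.45,0,0,0,0.9,-1,-0.75,0.49,0,0,0,0.9,-1,-0.72,0.54,0,0,0,0.9,-1,-0.69,0.58,0,0,0,0.9,-1,-0.65,0.62,0,0,0,0.9,-1,-0.62,0.66,0,0,0,0.9,-1])

```text
time: 2.15
tool_pos: [409.9, 88.9, 221.8]
tcp_rot: [-3.135, 0.009, 1.203]
contact_force: [0.8, -0.7, -0.1]
grip_width: 91.6
```

step_arm(moves=[-0.57,0.7,0,0,0,0.9,-1,-0.53,0.73,0,0,0,0.9,-1,-0.49,0.76,0,0,0,0.9,-1,-0.44,0.79,0,0,0,0.9,-1,-0.39,0.81,0,0,0,0.9,-1,-0.35,0.83,0,0,0,0.9,-1,-0.3,0.85,0,0,0,0.9,-1,-0.24,0.87,0,0,0,0.9,-1])

```text
time: 2.82
tool_pos: [479.3, -45.4, 220.3]
tcp_rot: [-3.137, 0.014, 0.673]
contact_force: [0.4, -0.1, 0.4]
grip_width: 92.0
```

```bash
python3 - <<'E'
from h import *
o=get_obs();print(o['time'],o['tool_pos'],o['tcp_rot'])
im=capture('wrist');cv2.imwrite('pics/w1.png',im[:,:,::-1])
C=cam('wrist',o)
print(proj(C,[[632,-76,86],[507,-55,127],[613.7,26,44]]))
plan([507,-55,200],0.65)
E
```

```text
2.8167 [479.30010765 -45.42354357 220.26017175] [-3.1374749   0.01387507  0.67328917]
[[433.58276702  79.17113896]
 [315.90763373 194.97510752]
 [314.86910428  24.38905934]]
[0.41, 0.54, 0.5, 0.0, 0.0, 0.13] -1
[0.41, 0.53, 0.51, 0.0, 0.0, 0.13] -1
end [507.  -54.9 200. ] 0.6496987501512197
```

View pics/w1.png

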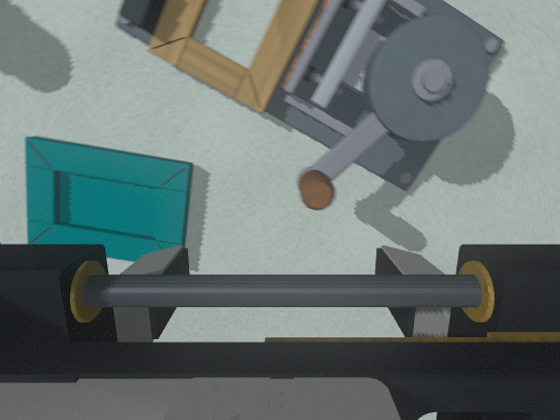

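The wrist view shows the hub cap at (433,79), exactly where predicted, and the grip top at about (316,188). I refine the two points.

```bash
python3 - <<'E'
from h import *
o=get_obs();im=cv2.imread('pics/w1.png');C=cam('wrist',o)
hsv=cv2.cvtColor(im,cv2.COLOR_BGR2HSV)
m=cv2.inRange(hsv,(5,90,40),(20,255,220)); m[:, :285]=0; m[:150]=0; m[230:]=0; m[:,350:]=0
c=max(cv2.findContours(m,0,2)[0],key=cv2.contourArea); print(cv2.minEnclosingCircle(c),cv2.boundingRect(c))
print('hub',ray(C,[433,79],86),'grip',ray(C,[316,187],127),ray(C,[316,190],127))
crop(im[:,:,::-1],280,150,360,220,8,'pics/w1c.png')
E
```

```text
((315.5, 190.5), 17.7342472076416) (301, 176, 32, 32)
hub [[633.49115266 -79.39577585  86.        ]] grip [[513.3249197  -54.26198386 127.        ]] [[511.60036718 -55.69644541 127.        ]]
```

View pics/w1c.png

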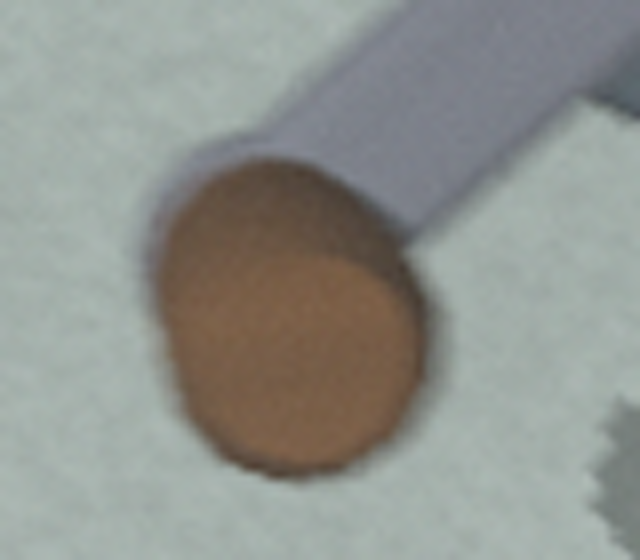

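The grip's top disc has its centre at (317.5,195.3), which gives (507.5,−55.5). That agrees with the top and side views. Now I line up, then go down over it.

```bash
python3 - <<'E'
from h import *
plan([508,-56,185],0.65,n=3)
E
```

```text
[0.27, 0.38, 0.59, 0.0, 0.0, 0.09] -1
[0.28, 0.38, 0.58, 0.0, 0.0, 0.08] -1
[0.28, 0.38, 0.59, 0.0, 0.0, 0.09] -1
end [508.  -55.9 185. ] 0.6496987501512196
```

step_arm(moves=[0.28,0.38,0.59,0,0,0.1,-1,0.28,0.38,0.59,0,0,0.1,-1,0.28,0.38,0.59,0,0,0.1,-1])

```text
time: 3.12
tool_pos: [509.0, -58.0, 185.4]
tcp_rot: [3.14, 0.012, 0.644]
contact_force: [-0.1, 0.4, -0.2]
grip_width: 91.8
```

```bash
python3 - <<'E'
from h import *
plan([508,-56,89],0.65,n=6)
E
```

```text
[0.0, -0.02, 0.8, 0.0, 0.0, -0.02] -1
[0.0, -0.02, 0.8, 0.0, 0.0, -0.01] -1
[0.0, -0.02, 0.8, 0.0, 0.0, -0.02] -1
[0.01, -0.02, 0.81, 0.0, 0.0, -0.01] -1
[0.0, -0.01, 0.8, 0.0, 0.0, -0.02] -1
[0.01, -0.02, 0.81, 0.0, 0.0, -0.01] -1
end [508. -56.  89.] 0.6499121511439218
```

step_arm(moves=[0,-0.02,0.8,0,0,0,-1,0,-0.02,0.8,0,0,0,-1,0,-0.02,0.8,0,0,0,-1,0,-0.02,0.8,0,0,0,-1,0,-0.02,0.8,0,0,0,-1,0,-0.02,0.8,0,0,0,-1])

```text
time: 3.62
tool_pos: [508.0, -56.6, 84.7]
tcp_rot: [3.139, 0.011, 0.646]
contact_force: [-0.0, 0.7, -0.5]
grip_width: 91.8
```

```bash
python3 - <<'E'
from h import *
o=get_obs();print(o['time'],o['tool_pos'],o['tcp_rot'])
im=capture('wrist');cv2.imwrite('pics/w2.png',im[:,:,::-1])
E
```

```text
3.6167 [508.01175224 -56.57247375  84.70147584] [3.13938748 0.01069713 0.64605485]
```

View pics/w2.png

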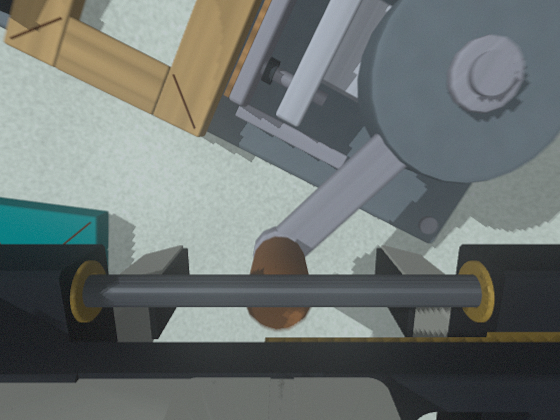

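The grip stands centred between the open fingers (275,280), and the pad, carriage bar and frame edge are in view above. Closing now.

step_arm(moves=[0,0,-0.1,0,0,0,1,0,0,0,0,0,0,1,0,0,0,0,0,0,1,0,0,0,0,0,0,1,0,0,0,0,0,0,1,0,0,0,0,0,0,1])

```text
time: 4.17
tool_pos: [506.6, -55.7, 86.0]
tcp_rot: [-3.14, 0.013, 0.648]
contact_force: [-0.2, -0.5, -0.4]
grip_width: 56.6
```

```bash
python3 - <<'E'
from h import *
o=get_obs();print(o['time'],o['tool_pos'],o['tcp_rot'],o['contact_force'],o['grip_width'])
h=np.array([632.5,-77]); d=o['tool_pos'][:2]-h
yaw=.168
print(np.linalg.norm(d), np.arctan2(-d[1],-d[0])-yaw)
E
```

```text
4.1667 [506.61339801 -55.67136538  86.04421485] [-3.1403173   0.01331745  0.64762586] [-0.17079858 -0.50511495 -0.36312945] 56.56337897727224
127.68064542317494 -0.33583354886421485
```

Not closed yet: 56.6 mm against a 27 mm grip. I wait a little more.

step_arm(moves=[0,0,0,0,0,0,1,0,0,0,0,0,0,1,0,0,0,0,0,0,1,0,0,0,0,0,0,1,0,0,0,0,0,0,1,0,0,0,0,0,0,1,0,0,0,0,0,0,1])

```text
time: 4.75
tool_pos: [507.2, -55.8, 87.5]
tcp_rot: [3.141, 0.012, 0.648]
contact_force: [-0.5, -0.1, -0.8]
grip_width: 26.2
```

```bash
cat >> h.py <<'E'
HUB=np.array([632.5,-77.]); YAW=.168
def lev(o=None):
    o=o or get_obs(); d=o['tool_pos'][:2]-HUB
    q=np.arctan2(-d[1],-d[0])-YAW; f=o['contact_force']
    th=q+YAW; t=np.array([np.sin(th),-np.cos(th)]); rr=-np.array([np.cos(th),np.sin(th)])
    print('t %.2f z %.1f r %.1f q %.3f Ftan(+ccw) %.1f Frad %.1f Fz %.1f grip %.1f rot %s'%(o['time'],o['tool_pos'][2],np.linalg.norm(d),q,f[:2]@t,f[:2]@rr,f[2],o['grip_width'],np.round(o['tcp_rot'],3)))
    return q
def arc(q1,n,r=125.,z=86.,yaw=.65):
    o=get_obs(); q0=lev(o); p=o['tool_pos'].copy(); y=o['tcp_rot'][2]
    for i in range(n):
        a=q0+(q1-q0)*(i+1)/n+YAW; t=np.r_[HUB-r*np.array([np.cos(a),np.sin(a)]),z]
        d=t-p; c,s=np.cos(y),np.sin(y)
        row=np.round(np.array([d[0]*c+d[1]*s,d[0]*s-d[1]*c,-d[2]])/20,2); print(row.tolist())
        a=row*20; p=p+[a[0]*c+a[1]*s,a[0]*s-a[1]*c,-a[2]]
E
python3 - <<'E'
from h import *
lev()
arc(-.15,4,r=126)
E
```

```text
t 4.75 z 87.5 r 127.1 q -0.335 Ftan(+ccw) 0.2 Frad 0.5 Fz -0.8 grip 26.2 rot [3.141 0.012 0.648]
t 4.75 z 87.5 r 127.1 q -0.335 Ftan(+ccw) 0.2 Frad 0.5 Fz -0.8 grip 26.2 rot [3.141 0.012 0.648]
[-0.17, 0.24, 0.07]
[-0.2, 0.22, 0.0]
[-0.19, 0.22, 0.0]
[-0.17, 0.23, 0.0]
```

Gripped at 26.2 mm. Now I feel the lever, counter-clockwise first.

step_arm(moves=[-0.17,0.23,0,0,0,0,1,-0.2,0.22,0,0,0,0,1,-0.19,0.22,0,0,0,0,1])

```text
time: 5.0
tool_pos: [505.8, -73.3, 87.5]
tcp_rot: [-3.141, 0.012, 0.649]
contact_force: [1.5, 0.9, -0.2]
grip_width: 26.0
```

```bash
python3 - <<'E'
from h import *
HUB[0]=631
lev(); print(get_obs()['contact_force'])
arc(.1,6,r=125.5)
E
```

```text
t 5.00 z 87.5 r 125.3 q -0.197 Ftan(+ccw) -0.9 Frad -1.4 Fz -0.2 grip 26.0 rot [-3.141  0.012  0.649]
[ 1.46814592  0.90577511 -0.19536133]
t 5.00 z 87.5 r 125.3 q -0.197 Ftan(+ccw) -0.9 Frad -1.4 Fz -0.2 grip 26.0 rot [-3.141  0.012  0.649]
[-0.2, 0.24, 0.07]
[-0.18, 0.26, 0.0]
[-0.16, 0.26, 0.0]
[-0.15, 0.27, 0.0]
[-0.14, 0.28, 0.0]
[-0.12, 0.29, 0.0]
```

step_arm(moves=[-0.2,0.24,0,0,0,0,1,-0.18,0.26,0,0,0,0,1,-0.16,0.26,0,0,0,0,1])

```text
time: 5.25
tool_pos: [507.4, -94.6, 87.5]
tcp_rot: [3.141, 0.011, 0.649]
contact_force: [1.8, 2.0, -2.0]
grip_width: 25.9
```

```bash
sed -i 's/632.5,-77/631.,-77/' h.py; python3 - <<'E'
from h import *
arc(.15,4,r=125.5)
E
```

```text
t 5.25 z 87.5 r 124.8 q -0.027 Ftan(+ccw) -1.7 Frad -2.0 Fz -2.0 grip 25.9 rot [3.141 0.011 0.649]
[-0.16, 0.23, 0.08]
[-0.12, 0.25, -0.0]
[-0.1, 0.26, -0.0]
[-0.1, 0.26, -0.0]
```

step_arm(moves=[-0.14,0.24,0,0,0,0,1,-0.12,0.25,0,0,0,0,1,-0.1,0.26,0,0,0,0,1,-0.08,0.26,0,0,0,0,1])

```text
time: 5.58
tool_pos: [512.6, -115.1, 87.4]
tcp_rot: [-3.136, 0.007, 0.646]
contact_force: [-0.0, 7.2, 3.5]
grip_width: 25.8
```

```bash
python3 - <<'E'
from h import *
arc(.3,3,r=125.5)
E
```

```text
t 5.58 z 87.4 r 124.4 q 0.143 Ftan(+ccw) -6.8 Frad -2.2 Fz 3.5 grip 25.8 rot [-3.136  0.007  0.646]
[-0.15, 0.29, 0.07]
[-0.08, 0.32, 0.0]
[-0.07, 0.32, 0.0]
```

It grips counter-clockwise: −6.8 N opposing, engaging at about q = 0.05–0.1, after low force before that. The loose side is therefore −0.85. I drive the first stroke on to the stop's neighbourhood.

step_arm(moves=[-0.12,0.4,0,0,0,0,1,-0.06,0.45,0,0,0,0,1,-0.03,0.46,0,0,0,0,1,0,0.48,0,0,0,0,1])

```text
time: 5.92
tool_pos: [526.2, -142.9, 87.4]
tcp_rot: [-3.121, 0.01, 0.646]
contact_force: [-4.6, 6.5, 6.0]
grip_width: 25.9
```

```bash
python3 - <<'E'
from h import *
arc(.78,6,r=125.)
E
```

```text
t 5.92 z 87.4 r 123.8 q 0.393 Ftan(+ccw) -8.0 Frad 0.4 Fz 6.0 grip 25.9 rot [-3.121  0.01   0.646]
[-0.08, 0.4, 0.07]
[0.0, 0.4, 0.0]
[0.03, 0.4, 0.0]
[0.06, 0.4, 0.0]
[0.08, 0.4, 0.0]
[0.11, 0.38, 0.0]
```

step_arm(moves=[-0.06,0.42,0.02,-0.1,0,0,1,0.01,0.44,0.02,-0.1,0,0,1,0.04,0.44,0,-0.1,0,0,1,0.07,0.44,0,-0.1,0,0,1,0.1,0.42,0,-0.1,0,0,1])

```text
time: 6.33
tool_pos: [551.9, -171.4, 87.4]
tcp_rot: [-3.141, 0.009, 0.645]
contact_force: [-4.7, 5.4, 6.1]
grip_width: 26.2
```

```bash
python3 - <<'E'
from h import *
arc(.8,3,r=125.)
o=get_obs();im=capture('wrist');cv2.imwrite('pics/w3.png',im[:,:,::-1])
E
```

```text
t 6.33 z 87.4 r 123.2 q 0.706 Ftan(+ccw) -7.1 Frad -1.1 Fz 6.1 grip 26.2 rot [-3.141  0.009  0.645]
[-0.04, 0.21, 0.07]
[0.05, 0.19, 0.0]
[0.06, 0.19, 0.0]
```

View pics/w3.png

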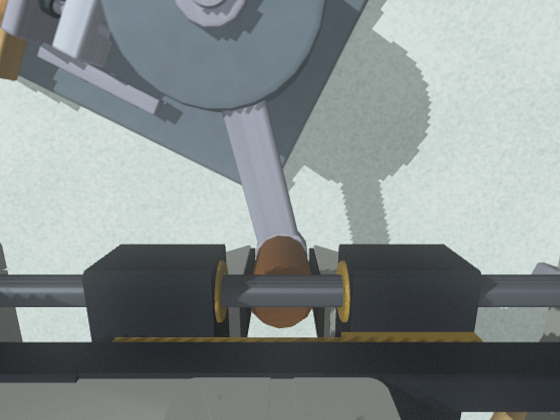

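The lever arm now points at the lower right of the hub, with the grip still held. I finish the stroke, after correcting the hub estimate by the constant-radius check (125 mm).

step_arm(moves=[0.04,0.28,0,-0.05,0,0,1,0.1,0.3,0,-0.05,0,0,1])

```text
time: 6.55
tool_pos: [559.8, -177.3, 87.4]
tcp_rot: [-3.14, 0.01, 0.645]
contact_force: [-4.6, 4.3, 5.8]
grip_width: 25.9
```

```bash
sed -i 's/631.,-77/631.,-75/' h.py; python3 - <<'E'
from h import *
im=capture('top');crop(im,210,140,350,240,5,'pics/top1c.png')
arc(-.8,16,r=125.)
E
```

```text
t 6.60 z 87.4 r 124.7 q 0.802 Ftan(+ccw) -2.6 Frad -3.4 Fz 3.2 grip 26.0 rot [-3.141  0.01   0.645]
[-0.18, -0.6, 0.07]
[-0.11, -0.61, 0.0]
[-0.05, -0.63, 0.0]
[0.02, -0.62, 0.0]
[0.08, -0.62, 0.0]
[0.14, -0.61, 0.0]
[0.2, -0.59, 0.0]
[0.25, -0.57, 0.0]
[0.32, -0.54, 0.0]
[0.37, -0.51, 0.0]
[0.41, -0.47, 0.0]
[0.46, -0.42, 0.0]
[0.5, -0.38, 0.0]
[0.54, -0.32, 0.0]
[0.56, -0.27, 0.0]
[0.59, -0.21, 0.0]
```

View pics/top1c.png

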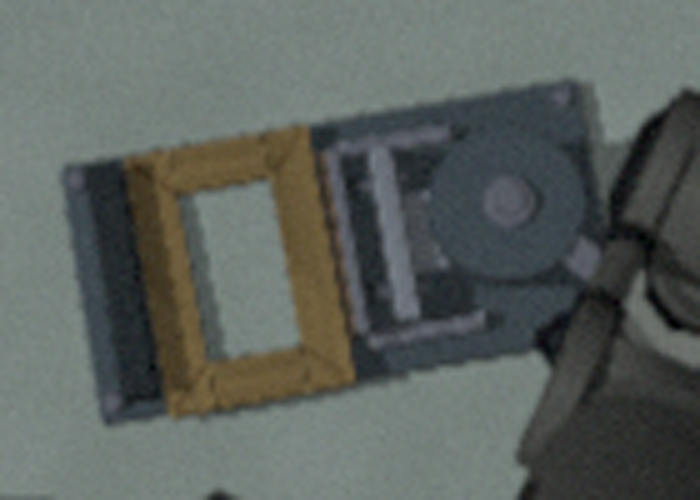

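The top view shows the carriage bar and pad moved a few px to the left, with the frame unmoved. Swinging back on the loose side.

step_arm(moves=[-0.16,-0.6,0,0,0,0,1,-0.11,-0.61,0,0,0,0,1,-0.05,-0.63,0,0,0,0,1,0.02,-0.62,0,0,0,0,1,0.08,-0.62,0,0,0,0,1,0.14,-0.61,0,0,0,0,1])

```text
time: 7.1
tool_pos: [515.6, -123.0, 87.5]
tcp_rot: [3.137, 0.007, 0.641]
contact_force: [3.3, 1.5, -0.9]
grip_width: 26.3
```

```bash
python3 - <<'E'
from h import *
arc(-.8,11,r=125.)
E
```

```text
t 7.10 z 87.5 r 125.0 q 0.226 Ftan(+ccw) -0.1 Frad -3.6 Fz -0.9 grip 26.3 rot [3.137 0.007 0.641]
[0.17, -0.56, 0.07]
[0.22, -0.54, 0.0]
[0.27, -0.52, 0.0]
[0.31, -0.49, 0.0]
[0.36, -0.45, 0.0]
[0.4, -0.43, 0.0]
[0.44, -0.38, 0.0]
[0.48, -0.34, 0.0]
[0.5, -0.3, 0.0]
[0.53, -0.24, 0.0]
[0.55, -0.2, 0.0]
```

Loose, as expected (about 0 N tangential).

step_arm(moves=[0.17,-0.56,0,0,0,0,1,0.22,-0.54,0,0,0,0,1,0.27,-0.52,0,0,0,0,1,0.31,-0.49,0,0,0,0,1,0.36,-0.45,0,0,0,0,1,0.4,-0.43,0,0,0,0,1])

```text
time: 7.6
tool_pos: [508.1, -50.2, 87.5]
tcp_rot: [3.133, 0.005, 0.64]
contact_force: [6.0, -1.9, -3.7]
grip_width: 26.2
```

```bash
python3 - <<'E'
from h import *
o=get_obs();im=capture('wrist');cv2.imwrite('pics/w4.png',im[:,:,::-1])
print(o['tool_pos'],o['tcp_rot'])
arc(-.8,5,r=125.)
E
```

```text
[508.14386631 -50.20273913  87.49388434] [3.13280811 0.00524054 0.63958775]
t 7.65 z 87.5 r 125.3 q -0.383 Ftan(+ccw) -2.7 Frad -3.2 Fz -2.3 grip 25.8 rot [3.133 0.004 0.64 ]
[0.42, -0.31, 0.07]
[0.43, -0.29, 0.0]
[0.45, -0.26, 0.0]
[0.48, -0.21, 0.0]
[0.49, -0.17, 0.0]
```

View pics/w4.png

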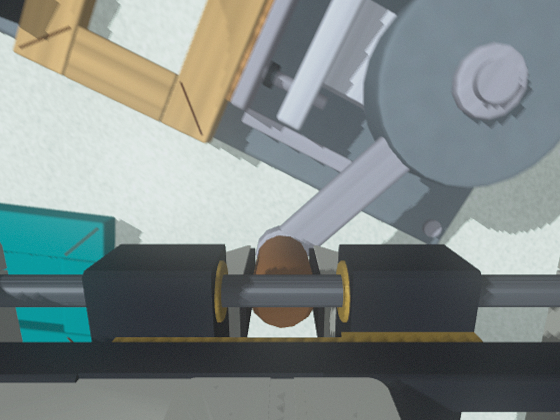

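The wrist view from here shows the pad edge at about (245,75), the carriage bar at (315,75) and the frame corner at (205,140). I enlarge the before and after crops.

```bash
python3 - <<'E'
from h import *
a=cv2.imread('pics/w2.png')[:,:,::-1];b=cv2.imread('pics/w4.png')[:,:,::-1]
cc=np.hstack([a[0:150,170:360],b[0:150,170:360]])
cv2.imwrite('pics/w24.png',cv2.resize(cc[:,:,::-1],None,fx=2.1,fy=2.1,interpolation=cv2.INTER_CUBIC))
crop(b,180,0,370,150,4,'pics/w4c.png')
crop(a,180,0,370,150,4,'pics/w2c.png')
E
```

```text
(no output)
```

View pics/w2c.png

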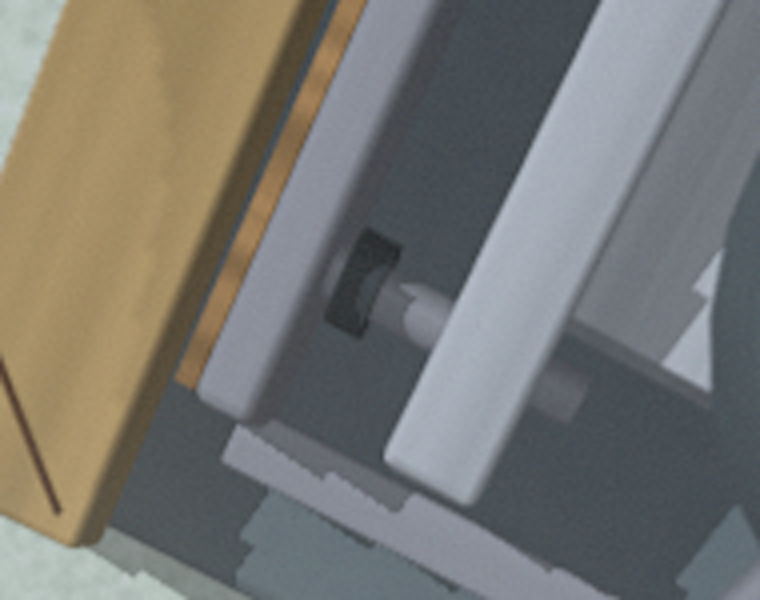

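View pics/w4c.png

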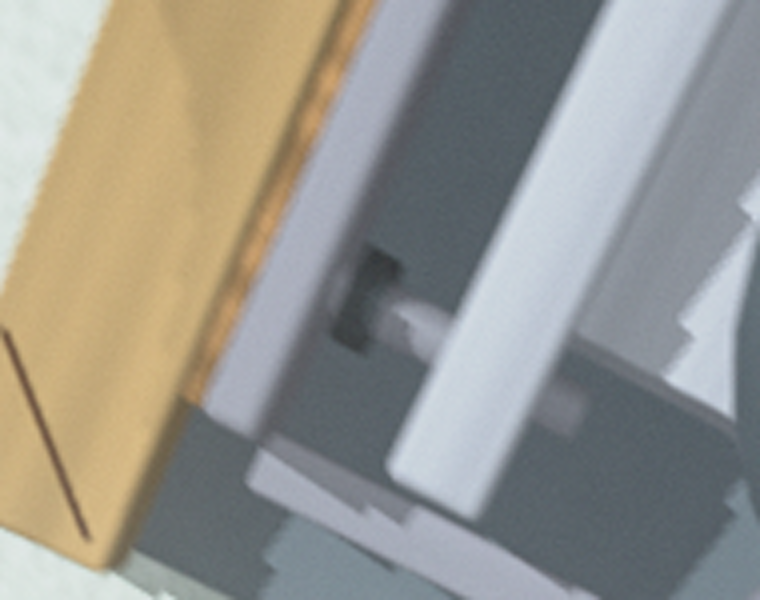

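```bash
cat >> h.py <<'E'
def clampframe(p):
    c,s=np.cos(YAW),np.sin(YAW); R2=np.array([[c,-s],[s,c]]); org=HUB+R2@[0,120]
    return np.c_[(p[:,:2]-org)@R2,p[:,2]].round(1)
E
python3 - <<'E'
from h import *
f=lambda a:(np.atleast_2d(a)+.5)/4-.5+[180,0]
for pos,rot,pad,car,fr in [([508.01,-56.57,84.70],[3.1394,.0107,.64605],[[178,380],[357,0]],[[386,460],[602,0]],[[85,545],[312,0]]),
   ([508.14,-50.2,87.49],[3.1328,.0052,.6396],[[190,402],[372,0]],[[390,470],[608,0]],[[108,570],[345,0]])]:
    C=cam('wrist',dict(tool_pos=np.array(pos),tcp_rot=np.array(rot)))
    print('pad',clampframe(ray(C,f(pad),44)).tolist(),'car',clampframe(ray(C,f(car),44)).tolist(),'frame',clampframe(ray(C,f(fr),30)).tolist())
E
```

```text
pad [[-59.4, -15.6, 44.0], [-7.4, -16.5, 44.0]] car [[-55.7, -45.4, 44.0], [6.9, -44.1, 44.0]] frame [[-87.1, -10.6, 30.0], [-6.7, -8.7, 30.0]]
pad [[-59.3, -12.0, 44.0], [-3.7, -12.3, 44.0]] car [[-54.8, -40.7, 44.0], [10.2, -39.4, 44.0]] frame [[-87.2, -8.9, 30.0], [-1.6, -6.8, 30.0]]
```

The pad has moved 4 mm with its springs free (pad to carriage 29–30 mm), and the frame gap is about 3.5 mm. By this model the cam is at about 0.75 rad and needs about 1.85. I finish the back-swing.

step_arm(moves=[0.4,-0.3,0,0.1,0,0,1,0.43,-0.29,0,0,0,0,1,0.45,-0.26,0,0,0,0,1,0.48,-0.21,0,0,0,0,1,0.42,-0.15,0,0,0,0,1])

```text
time: 8.07
tool_pos: [531.7, 1.9, 87.5]
tcp_rot: [3.137, 0.004, 0.642]
contact_force: [4.2, -4.3, -1.8]
grip_width: 26.1
```

```bash
python3 - <<'E'
from h import *
arc(-.1,8,r=125.)
E
```

```text
t 8.07 z 87.5 r 125.6 q -0.827 Ftan(+ccw) 0.8 Frad -5.9 Fz -1.8 grip 26.1 rot [3.137 0.004 0.642]
[-0.53, 0.2, 0.07]
[-0.52, 0.23, 0.0]
[-0.5, 0.27, 0.0]
[-0.47, 0.31, 0.0]
[-0.45, 0.36, 0.0]
[-0.4, 0.4, 0.0]
[-0.37, 0.43, 0.0]
[-0.33, 0.46, 0.0]
```

Now the second stroke, in short calls so I can feel where it grips.

step_arm(moves=[-0.53,0.2,0,0,0,0,1,-0.52,0.23,0,0,0,0,1])

```text
time: 8.23
tool_pos: [521.6, -13.7, 87.4]
tcp_rot: [3.138, 0.003, 0.646]
contact_force: [2.4, -0.2, 2.1]
grip_width: 26.0
```

step_arm(moves=[-0.5,0.27,0,0,0,0,1,-0.47,0.31,0,0,0,0,1])

```text
time: 8.4
tool_pos: [512.7, -33.6, 87.6]
tcp_rot: [3.141, 0.0, 0.647]
contact_force: [6.1, 9.1, -3.4]
grip_width: 26.3
```

```bash
python3 - <<'E'
from h import *
arc(-.1,4,r=125.)
E
```

```text
t 8.40 z 87.6 r 125.3 q -0.505 Ftan(+ccw) -10.6 Frad -2.8 Fz -3.4 grip 26.3 rot [3.141 0.    0.647]
[-0.5, 0.39, 0.08]
[-0.47, 0.43, -0.0]
[-0.42, 0.47, -0.0]
[-0.37, 0.51, -0.0]
```

It grips at about q = −0.55. The estimated target is q ≈ 0.5. I drive on to about 0.1, turning the wrist so the camera keeps the pad in view.

```bash
cat >> h.py <<'E'
def arcy(q1,n,yaw,r=125.,k=1.12):
    o=get_obs(); q0=lev(o); p=o['tool_pos'].copy(); y=o['tcp_rot'][2]; dy=(yaw-y)/n
    for i in range(n):
        a=q0+(q1-q0)*(i+1)/n+YAW; t=HUB-r*np.array([np.cos(a),np.sin(a)])
        d=t-p[:2]; c,s=np.cos(y),np.sin(y)
        row=np.round(np.array([d[0]*c+d[1]*s,d[0]*s-d[1]*c])/20,2); print((row*k).round(2).tolist(),'rz',round(-np.degrees(dy)/4,2))
        a=row*20; p[:2]=p[:2]+[a[0]*c+a[1]*s,a[0]*s-a[1]*c]; y+=dy
E
python3 - <<'E'
from h import *
arcy(0.05,7,.9)
E
```

```text
t 8.40 z 87.6 r 125.3 q -0.505 Ftan(+ccw) -10.6 Frad -2.8 Fz -3.4 grip 26.3 rot [3.141 0.    0.647]
[-0.44, 0.34] rz -0.52
[-0.44, 0.35] rz -0.52
[-0.41, 0.37] rz -0.52
[-0.4, 0.37] rz -0.52
[-0.39, 0.4] rz -0.52
[-0.37, 0.41] rz -0.52
[-0.35, 0.43] rz -0.52
```

step_arm(moves=[-0.44,0.34,0,0,0,-0.5,1,-0.44,0.35,0,0,0,-0.5,1,-0.41,0.37,0,-0.05,0,-0.5,1,-0.4,0.37,0,-0.05,0,-0.5,1])

```text
time: 8.73
tool_pos: [506.0, -77.3, 87.6]
tcp_rot: [3.134, -0.01, 0.786]
contact_force: [10.3, 11.6, -4.7]
grip_width: 26.0
```

```bash
python3 - <<'E'
from h import *
arcy(0.1,4,.95)
E
```

```text
t 8.73 z 87.6 r 125.1 q -0.150 Ftan(+ccw) -11.5 Frad -10.5 Fz -4.7 grip 26.0 rot [ 3.134 -0.01   0.786]
[-0.29, 0.32] rz -0.59
[-0.29, 0.34] rz -0.59
[-0.27, 0.34] rz -0.59
[-0.28, 0.34] rz -0.59
```

step_arm(moves=[-0.3,0.3,0,0.05,0.1,-0.6,1,-0.3,0.32,0,0.05,0.1,-0.6,1,-0.28,0.34,0,0,0.1,-0.6,1])

```text
time: 8.98
tool_pos: [509.6, -102.3, 87.4]
tcp_rot: [3.139, -0.041, 0.912]
contact_force: [8.2, 11.7, 3.5]
grip_width: 26.2
```

```bash
python3 - <<'E'
from h import *
o=get_obs();im=capture('wrist');cv2.imwrite('pics/w5.png',im[:,:,::-1]); print(o['tool_pos'].tolist(),o['tcp_rot'].tolist())
lev()
E
```

```text
[509.6003722471721, -102.32843561615906, 87.44523770791444] [3.1385201494746506, -0.04135267714679425, 0.9121176002342026]
t 9.03 z 87.5 r 124.3 q 0.067 Ftan(+ccw) -2.8 Frad -7.5 Fz -2.6 grip 25.9 rot [ 3.137 -0.042  0.914]
```

View pics/w5.png

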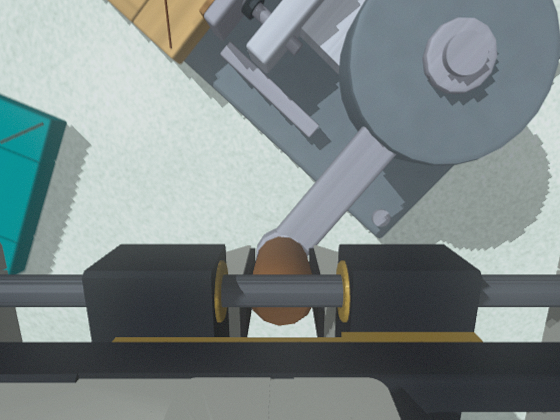

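```bash
python3 - <<'E'
from h import *
b=cv2.imread('pics/w5.png')[:,:,::-1]
crop(b,150,0,350,140,4,'pics/w5c.png')
im=capture('top');crop(im,210,140,350,240,5,'pics/top2c.png')
E
```

```text
(no output)
```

View pics/w5c.png

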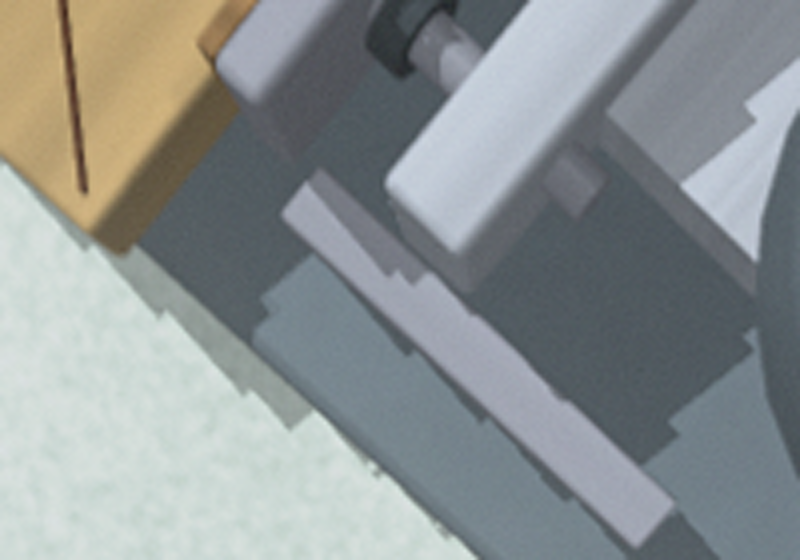

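View pics/top2c.png

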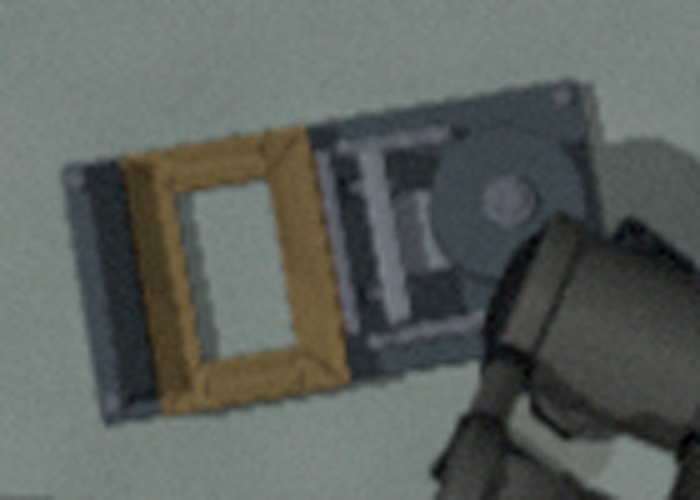

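```bash
python3 - <<'E'
from h import *
f=lambda a:(np.atleast_2d(a)+.5)/4-.5+[150,0]
C=cam('wrist',dict(tool_pos=np.array([509.6,-102.33,87.45]),tcp_rot=np.array([3.1385,-.0414,.9121])))
print('pad cork',clampframe(ray(C,f([200,42]),44)),'pad block',clampframe(ray(C,f([220,65]),44)),'car',clampframe(ray(C,f([[388,187],[545,0]]),44)).tolist(),'frame',clampframe(ray(C,f([120,252]),30)))
print(proj(C,np.array([[HUB[0],HUB[1],86]])))
T=cam('top'); px=lambda a:(np.atleast_2d(a)+.5)/5-.5+[210,140]
print('top: carr',clampframe(ray(T,px([[358,150],[390,320]]),44)).tolist(),'pad',clampframe(ray(T,px([[318,155],[352,332]]),44)).tolist(),'frame near',clampframe(ray(T,px([[306,127],[348,382]]),30)).tolist())
arcy(.35,4,1.0)
E
```

```text
pad cork [[-59.6  -7.2  44. ]] pad block [[-60. -11.  44.]] car [[-56.1, -37.7, 44.0], [-24.6, -37.8, 44.0]] frame [[-87.8 -11.2  30. ]]
[[463.50729241  56.48678248]]
top: carr [[56.8, -35.6, 44.0], [-53.8, -37.7, 44.0]] pad [[57.7, -10.1, 44.0], [-57.4, -12.9, 44.0]] frame near [[79.8, -5.8, 30.0], [-86.5, -5.5, 30.0]]
t 9.08 z 87.5 r 124.4 q 0.063 Ftan(+ccw) -5.4 Frad -8.5 Fz -0.7 grip 26.1 rot [ 3.137 -0.041  0.91 ]
[-0.32, 0.38] rz -0.32
[-0.28, 0.41] rz -0.32
[-0.26, 0.44] rz -0.32
[-0.25, 0.44] rz -0.32
```

The wrist reading in this tilted pose is biased by about −2.3 mm: the frame corner, which cannot have moved back, reads −11.2. The top view shows the carriage advanced about 10.5 mm and the frame pushed to about −5.6, which fits a cam angle of about 1.35. I drive to q ≈ 0.45, levelling the wrist on the way.

step_arm(moves=[-0.3,0.4,0,0,-0.2,-0.3,1,-0.28,0.42,0,0,-0.2,-0.3,1,-0.26,0.44,0,0,-0.2,-0.3,1,-0.25,0.44,0,0,-0.1,-0.3,1])

```text
time: 9.42
tool_pos: [521.5, -135.2, 87.4]
tcp_rot: [-3.135, -0.003, 0.99]
contact_force: [2.4, 13.2, 2.7]
grip_width: 26.0
```

```bash
python3 - <<'E'
from h import *
arcy(.46,2,1.05)
E
```

```text
t 9.42 z 87.4 r 125.0 q 0.335 Ftan(+ccw) -10.4 Frad -8.5 Fz 2.7 grip 26.0 rot [-3.135e+00 -3.000e-03  9.900e-01]
[-0.19, 0.39] rz -0.43
[-0.18, 0.4] rz -0.43
```

step_arm(moves=[-0.18,0.39,0,0,0,-0.4,1,-0.16,0.4,0,0,0,-0.4,1])

```text
time: 9.58
tool_pos: [528.6, -146.2, 87.4]
tcp_rot: [-3.126, -0.009, 1.045]
contact_force: [-3.8, 11.2, 8.7]
grip_width: 26.1
```

```bash
python3 - <<'E'
from h import *
o=get_obs();im=capture('wrist');cv2.imwrite('pics/w6.png',im[:,:,::-1]); print(o['tool_pos'].tolist(),o['tcp_rot'].tolist())
lev()
crop(im,150,0,350,140,4,'pics/w6c.png')
im=capture('top');crop(im,210,140,350,240,5,'pics/top3c.png')
E
```

```text
[528.6090194912737, -146.23274148626314, 87.35411729644575] [-3.1261323727421186, -0.00943292058289602, 1.0454566075520089]
t 9.63 z 87.4 r 124.7 q 0.453 Ftan(+ccw) -5.2 Frad -4.5 Fz 2.7 grip 26.4 rot [-3.128 -0.009  1.047]
```

View pics/w6.png

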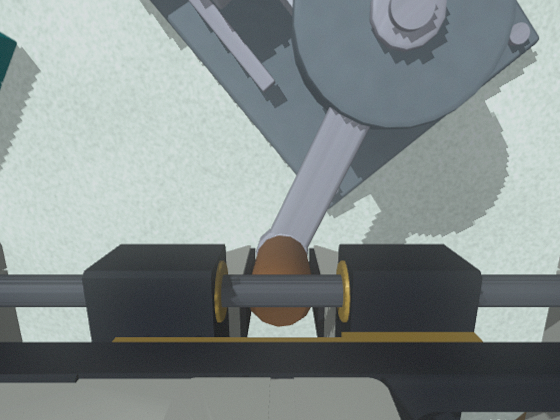

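View pics/top3c.png

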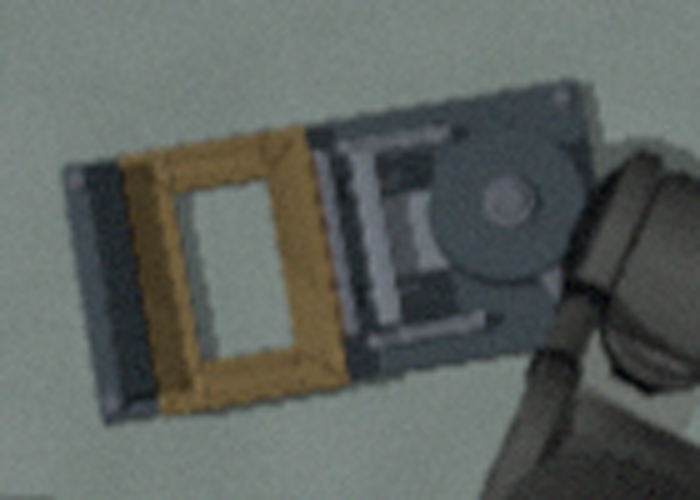

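The pad is out of the wrist's view here. In the top view, the pad block to carriage spacing shrank from about 37 to about 32 crop px, so the springs are pressed roughly 3–5 mm. I swing back on the loose side and measure properly from the close wrist view.

```bash
python3 - <<'E'
from h import *
arcy(-.35,8,.65,k=1)
E
```

```text
t 9.68 z 87.4 r 124.7 q 0.452 Ftan(+ccw) -6.5 Frad -3.7 Fz 4.7 grip 26.1 rot [-3.129 -0.009  1.044]
[0.27, -0.56] rz 0.71
[0.32, -0.54] rz 0.71
[0.34, -0.53] rz 0.71
[0.37, -0.51] rz 0.71
[0.39, -0.48] rz 0.71
[0.42, -0.47] rz 0.71
[0.44, -0.45] rz 0.71
[0.46, -0.42] rz 0.71
```

step_arm(moves=[0.27,-0.56,0,-0.1,0,0.7,1,0.32,-0.54,0,-0.1,0,0.7,1,0.34,-0.53,0,0,0,0.7,1,0.37,-0.51,0,0,0,0.7,1])

```text
time: 10.02
tool_pos: [509.7, -104.5, 87.5]
tcp_rot: [3.138, -0.015, 0.833]
contact_force: [5.9, 1.3, -4.7]
grip_width: 26.3
```

```bash
python3 - <<'E'
from h import *
arcy(-.38,4,.65,k=1)
E
```

```text
t 10.02 z 87.5 r 124.8 q 0.071 Ftan(+ccw) 0.2 Frad -6.1 Fz -4.7 grip 26.3 rot [ 3.138 -0.015  0.833]
[0.42, -0.57] rz 0.66
[0.46, -0.53] rz 0.66
[0.5, -0.49] rz 0.66
[0.53, -0.47] rz 0.66
```

step_arm(moves=[0.42,-0.57,0,0,-0.1,0.7,1,0.46,-0.53,0,0,-0.1,0.7,1,0.5,-0.49,0,0,-0.1,0.6,1,0.53,-0.47,0,0,0,0.6,1,0,0,0,0,0,0,1])

```text
time: 10.43
tool_pos: [508.3, -49.8, 87.5]
tcp_rot: [3.136, 0.002, 0.632]
contact_force: [4.2, -0.3, -3.4]
grip_width: 26.2
```

```bash
python3 - <<'E'
from h import *
o=get_obs();im=capture('wrist');cv2.imwrite('pics/w7.png',im[:,:,::-1]); print(o['tool_pos'].tolist(),o['tcp_rot'].tolist())
lev()
crop(im,180,0,370,150,4,'pics/w7c.png')
E
```

```text
[508.257020248759, -49.756395433709564, 87.52381684829132] [3.1364408086945064, 0.002472260610660193, 0.6316221154192163]
t 10.48 z 87.5 r 125.3 q -0.363 Ftan(+ccw) -0.2 Frad -3.7 Fz -2.1 grip 26.4 rot [3.136e+00 3.000e-03 6.330e-01]
```

View pics/w7c.png

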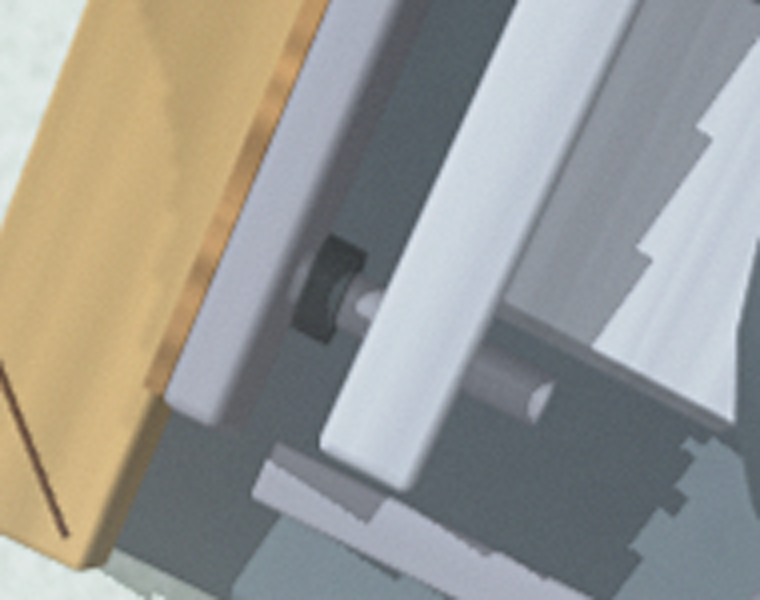

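```bash
python3 - <<'E'
from h import *
f=lambda a:(np.atleast_2d(a)+.5)/4-.5+[180,0]
for pos,rot,cork,pad,car,fr in [([508.01,-56.57,84.70],[3.1394,.0107,.64605],[[178,380],[357,0]],[[200,395],[372,0]],[[386,460],[602,0]],[[85,545],[312,0]]),
 ([508.14,-50.2,87.49],[3.1328,.0052,.6396],[[190,402],[372,0]],[[205,410],[385,0]],[[390,470],[608,0]],[[108,570],[345,0]]),
   ([508.26,-49.76,87.52],[3.1364,.0025,.6316],[[148,390],[308,0]],[[167,395],[332,0]],[[322,443],[518,0]],[[82,570],[160,400]])]:
    C=cam('wrist',dict(tool_pos=np.array(pos),tcp_rot=np.array(rot)))
    for n,x,z in [('cork',cork,44),('pad',pad,44),('car',car,44),('frame',fr,30)]:
        print(n,clampframe(ray(C,f(x),z))[:,:2].tolist(),end=' ')
    print()
E
```

```text
cork [[-59.4, -15.6], [-7.4, -16.5]] pad [[-59.7, -19.0], [-6.5, -18.2]] car [[-55.7, -45.4], [6.9, -44.2]] frame [[-87.1, -10.7], [-6.7, -8.7]] 
cork [[-59.3, -12.0], [-3.7, -12.3]] pad [[-59.3, -14.3], [-2.9, -13.8]] car [[-54.8, -40.7], [10.2, -39.4]] frame [[-87.2, -8.9], [-1.6, -6.8]] 
cork [[-59.7, -6.0], [-6.6, -5.1]] pad [[-59.2, -8.6], [-5.2, -7.9]] car [[-55.3, -30.5], [5.6, -29.4]] frame [[-88.3, -4.8], [-60.4, -5.5]]
```

The pad to carriage distance is now about 24.5 mm (from about 29.3 free), so compression is about 4.5 mm (≈11 N), and the pad's cork edge at −5.5 means the frame is home. I want about 7 mm, so 2.5 mm (≈0.18 rad of cam) more. A short third stroke to q ≈ 0.2 is bounded safely whatever the lost motion.

```bash
python3 - <<'E'
from h import *
arcy(.2,8,.65,k=1)
E
```

```text
t 10.48 z 87.5 r 125.3 q -0.363 Ftan(+ccw) -0.2 Frad -3.7 Fz -2.1 grip 26.4 rot [3.136e+00 3.000e-03 6.330e-01]
[-0.3, 0.32] rz -0.03
[-0.3, 0.33] rz -0.03
[-0.26, 0.35] rz -0.03
[-0.25, 0.36] rz -0.03
[-0.22, 0.38] rz -0.03
[-0.19, 0.4] rz -0.03
[-0.16, 0.41] rz -0.03
[-0.14, 0.42] rz -0.03
```

step_arm(moves=[-0.3,0.32,0,0,0,0,1,-0.3,0.33,0,0,0,0,1,-0.26,0.35,0,0,0,0,1])

```text
time: 10.73
tool_pos: [505.8, -79.2, 87.5]
tcp_rot: [3.136, 0.001, 0.635]
contact_force: [6.2, 3.4, -3.2]
grip_width: 26.3
```

step_arm(moves=[-0.25,0.36,0,0,0,0,1,-0.22,0.38,0,0,0,0,1])

```text
time: 10.9
tool_pos: [507.9, -97.4, 87.6]
tcp_rot: [3.138, -0.004, 0.631]
contact_force: [9.1, 11.1, -2.1]
grip_width: 26.0
```

```bash
python3 - <<'E'
from h import *
arcy(.2,3,.65,k=1)
E
```

```text
t 10.90 z 87.6 r 125.1 q 0.012 Ftan(+ccw) -9.3 Frad -10.9 Fz -2.1 grip 26.0 rot [ 3.138 -0.004  0.631]
[-0.15, 0.36] rz -0.09
[-0.14, 0.37] rz -0.09
[-0.12, 0.37] rz -0.09
```

step_arm(moves=[-0.14,0.36,0,0,0,0,1,-0.14,0.37,0,0,0,0,1])

```text
time: 11.07
tool_pos: [511.4, -111.7, 87.5]
tcp_rot: [-3.138, -0.009, 0.627]
contact_force: [5.5, 17.4, 2.0]
grip_width: 26.4
```

```bash
python3 - <<'E'
from h import *
arcy(-.38,6,.65,k=1)
E
```

```text
t 11.07 z 87.5 r 125.1 q 0.129 Ftan(+ccw) -15.0 Frad -10.3 Fz 2.0 grip 26.4 rot [-3.138 -0.009  0.627]
[0.2, -0.49] rz -0.05
[0.24, -0.48] rz -0.05
[0.27, -0.45] rz -0.05
[0.32, -0.43] rz -0.05
[0.35, -0.39] rz -0.05
[0.39, -0.36] rz -0.05
```

Back to the measuring position.

step_arm(moves=[0.2,-0.49,0,0,0,0,1,0.24,-0.48,0,0,0,0,1,0.27,-0.45,0,0,-0.1,0,1,0.32,-0.43,0,0,-0.1,0,1,0.35,-0.39,0,0,0,0,1,0.39,-0.36,0,0,0,0,1,0,0,0,0,0,0,1])

```text
time: 11.65
tool_pos: [507.2, -55.1, 87.5]
tcp_rot: [-3.137, 0.007, 0.618]
contact_force: [2.4, 1.4, -1.2]
grip_width: 26.8
```

```bash
python3 - <<'E'
from h import *
o=get_obs();im=capture('wrist');cv2.imwrite('pics/w8.png',im[:,:,::-1]); print(o['tool_pos'].tolist(),o['tcp_rot'].tolist())
lev()
crop(im,180,0,370,150,4,'pics/w8c.png')
E
```

```text
[507.1865335043694, -55.055691004342435, 87.5223300094788] [-3.1372717325878554, 0.007460376703646743, 0.6181707923805182]
t 11.70 z 87.5 r 125.3 q -0.322 Ftan(+ccw) -0.2 Frad -0.4 Fz -0.2 grip 25.9 rot [-3.138  0.008  0.618]
```

View pics/w8c.png

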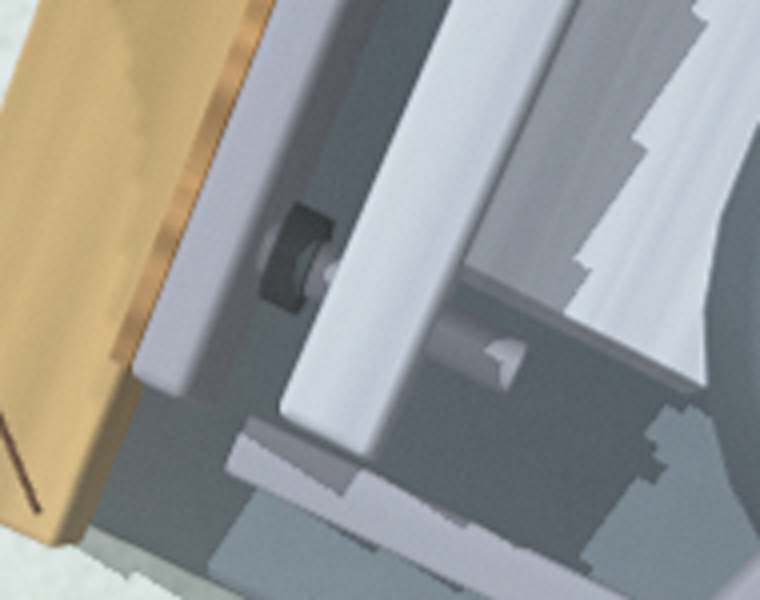

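```bash
python3 - <<'E'
from h import *
f=lambda a:(np.atleast_2d(a)+.5)/4-.5+[180,0]
C=cam('wrist',dict(tool_pos=np.array([507.19,-55.06,87.52]),tcp_rot=np.array([-3.1373,.0075,.6182])))
for n,x,z in [('cork',[[113,358],[253,0]],44),('pad',[[133,365],[280,0]],44),('car',[[282,408],[452,0]],44),('frame',[[55,545],[133,370]],30)]:
        print(n,clampframe(ray(C,f(x),z))[:,:2].tolist(),end=' ')
arcy(-.8,6,.62,k=1)
E
```

```text
cork [[-59.4, -5.6], [-11.2, -5.1]] pad [[-59.0, -8.4], [-9.7, -8.2]] car [[-55.2, -29.2], [-0.0, -28.2]] frame [[-88.1, -4.8], [-59.7, -5.7]] t 11.70 z 87.5 r 125.3 q -0.322 Ftan(+ccw) -0.2 Frad -0.4 Fz -0.2 grip 25.9 rot [-3.138  0.008  0.618]
[0.37, -0.33] rz -0.0
[0.39, -0.31] rz -0.0
[0.41, -0.28] rz -0.0
[0.43, -0.25] rz -0.0
[0.45, -0.21] rz -0.0
[0.47, -0.18] rz -0.0
```

Compression is now about 5.5 mm (≈13 N), with the cam about 0.09 rad further, so lost motion is about 0.40 rad. It is in band, but another 1.5 mm would centre it. One more short stroke to q ≈ 0.2.

step_arm(moves=[-0.3,0.33,0,0,0,0,1,-0.28,0.34,0,0,0,0,1,-0.26,0.35,0,0,0,0,1,-0.24,0.37,0,0,0,0,1,-0.2,0.38,0,0,0,0,1])

```text
time: 12.12
tool_pos: [508.6, -102.0, 87.5]
tcp_rot: [-3.138, 0.002, 0.618]
contact_force: [5.9, 14.2, -0.4]
grip_width: 26.0
```

```bash
python3 - <<'E'
from h import *
arcy(.19,2,.62,k=1.1)
E
```

```text
t 12.12 z 87.5 r 125.3 q 0.049 Ftan(+ccw) -12.6 Frad -8.8 Fz -0.4 grip 26.0 rot [-3.138e+00  2.000e-03  6.180e-01]
[-0.15, 0.46] rz -0.01
[-0.14, 0.46] rz -0.01
```

step_arm(moves=[-0.15,0.4,0,0,0,0,1,-0.14,0.4,0,0,0,0,1])

```text
time: 12.28
tool_pos: [512.9, -116.6, 87.4]
tcp_rot: [-3.13, -0.003, 0.615]
contact_force: [4.4, 14.5, 2.2]
grip_width: 26.4
```

```bash
python3 - <<'E'
from h import *
arcy(-.36,6,.62,k=1)
E
```

```text
t 12.28 z 87.4 r 125.2 q 0.171 Ftan(+ccw) -12.2 Frad -8.9 Fz 2.2 grip 26.4 rot [-3.13e+00 -3.00e-03  6.15e-01]
[0.18, -0.52] rz -0.01
[0.22, -0.51] rz -0.01
[0.27, -0.49] rz -0.01
[0.3, -0.46] rz -0.01
[0.35, -0.43] rz -0.01
[0.38, -0.39] rz -0.01
```

step_arm(moves=[0.18,-0.52,0,-0.1,0,0,1,0.22,-0.51,0,-0.1,0,0,1,0.27,-0.49,0,0,0,0,1,0.3,-0.46,0,0,0,0,1,0.35,-0.43,0,0,0,0,1,0.38,-0.39,0,0,0,0,1,0,0,0,0,0,0,1])

```text
time: 12.87
tool_pos: [508.1, -50.3, 87.5]
tcp_rot: [3.137, -0.003, 0.61]
contact_force: [5.1, 0.1, -3.0]
grip_width: 26.3
```

```bash
python3 - <<'E'
from h import *
o=get_obs();im=capture('wrist');cv2.imwrite('pics/w9.png',im[:,:,::-1]); print(o['tool_pos'].tolist(),o['tcp_rot'].tolist())
arcy(-.8,6,.62,k=1)
crop(im,180,0,370,150,4,'pics/w9c.png')
E
```

```text
[508.12487415827025, -50.30840273938575, 87.5055122825682] [3.1366782335081966, -0.00273665295406178, 0.6095350699607394]
t 12.92 z 87.5 r 125.3 q -0.362 Ftan(+ccw) -0.7 Frad -2.6 Fz -1.8 grip 26.1 rot [ 3.137e+00 -2.000e-03  6.100e-01]
[0.35, -0.29] rz -0.02
[0.36, -0.28] rz -0.02
[0.38, -0.25] rz -0.02
[0.4, -0.22] rz -0.02
[0.42, -0.19] rz -0.02
[0.42, -0.16] rz -0.02
```

View pics/w9c.png

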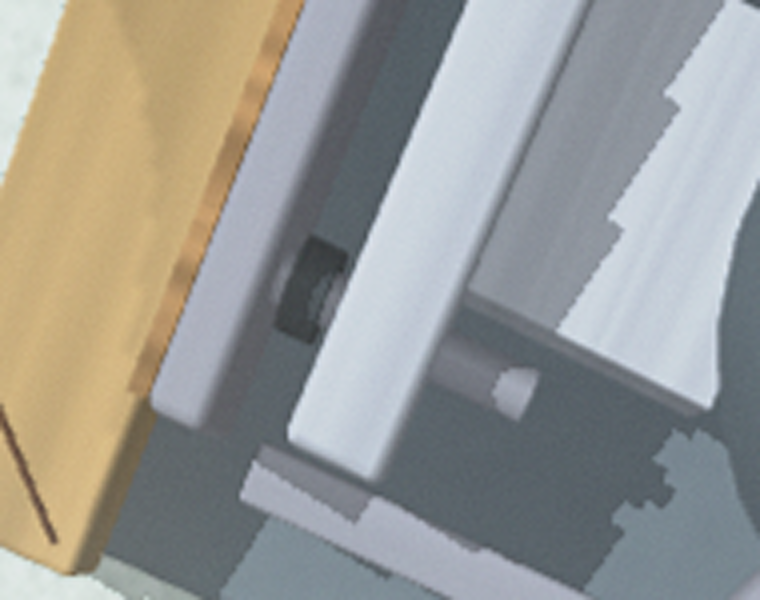

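```bash
python3 - <<'E'
from h import *
f=lambda a:(np.atleast_2d(a)+.5)/4-.5+[180,0]
C=cam('wrist',dict(tool_pos=np.array([508.12,-50.31,87.51]),tcp_rot=np.array([3.1367,-.0027,.6095])))
for n,x,z in [('cork',[[132,390],[283,0]],44),('pad',[[153,400],[308,0]],44),('car',[[289,437],[467,0]],44),('frame',[[78,575],[152,402]],30)]:
        print(n,clampframe(ray(C,f(x),z))[:,:2].tolist(),end=' ')
E
```

```text
cork [[-59.2, -5.6], [-6.3, -4.9]] pad [[-59.2, -8.7], [-4.9, -7.8]] car [[-55.6, -27.8], [3.9, -26.5]] frame [[-87.7, -5.6], [-59.6, -6.1]]
```

Pad to carriage is now 22.2 mm from cork and 19 mm from block (26 free), so compression is about 7 mm (≈16 N), half way. Now the lever goes to the stop on the loose side.

step_arm(moves=[0.35,-0.29,0,0,0,0,1,0.37,-0.28,0,0,0,0,1,0.39,-0.25,0,0,0,0,1,0.41,-0.22,0,0,0,0,1,0.43,-0.19,0,0,0,0,1,0.43,-0.16,0,0,0,0,1])

```text
time: 13.42
tool_pos: [532.3, 2.7, 87.5]
tcp_rot: [3.136, -0.0, 0.61]
contact_force: [3.2, -4.2, -2.5]
grip_width: 25.9
```

```bash
python3 - <<'E'
from h import *
arcy(-.84,1,.62,k=1)
E
```

```text
t 13.42 z 87.5 r 125.6 q -0.835 Ftan(+ccw) 1.3 Frad -5.2 Fz -2.5 grip 25.9 rot [ 3.136 -0.     0.61 ]
[0.04, 0.02] rz -0.14
```

step_arm(moves=[0,0,0,0,0,0,1,0,0,0,0,0,0,-1,0,0,0,0,0,0,-1,0,0,0,0,0,0,-1,0,0,0,0,0,0,-1,0,0,0,0,0,0,-1,0,0,0,0,0,0,-1,0,0,0,0,0,0,-1])

```text
time: 14.08
tool_pos: [531.1, 5.6, 86.7]
tcp_rot: [3.141, 0.004, 0.612]
contact_force: [0.7, 0.2, 0.3]
grip_width: 68.0
```

step_arm(moves=[0,0,0,0,0,0,-1,0,0,0,0,0,0,-1,0,0,0,0,0,0,-1,0,0,0,0,0,0,-1])

```text
time: 14.42
tool_pos: [530.9, 5.4, 86.7]
tcp_rot: [3.141, 0.004, 0.611]
contact_force: [-0.5, 0.5, -1.3]
grip_width: 90.9
```

step_arm(moves=[0,0,-0.3,0,0,0,-1,0,0,-0.6,0,0,0,-1,0,0,-0.9,0,0,0,-1,0,0,-0.9,0,0,0,-1,0,0,-0.9,0,0,0,-1,0,0,-0.9,0,0,0,-1,0,0,-0.9,0,0,0,-1])

```text
time: 15.0
tool_pos: [528.5, 6.0, 197.2]
tcp_rot: [-3.136, 0.011, 0.611]
contact_force: [0.6, -0.6, -1.1]
grip_width: 91.9
```

```bash
python3 - <<'E'
from h import *
o=get_obs();im=capture('wrist');cv2.imwrite('pics/w10.png',im[:,:,::-1]); print(o['tool_pos'].tolist(),o['tcp_rot'].tolist())
im=capture('top');crop(im,110,110,460,290,2,'pics/top4.png');crop(im,210,140,350,240,5,'pics/top4c.png')
E
```

```text
[528.5086903481925, 5.985665251647002, 197.2323825592446] [-3.1358831965497354, 0.010766343393045386, 0.6107470986416934]
```

View pics/w10.png

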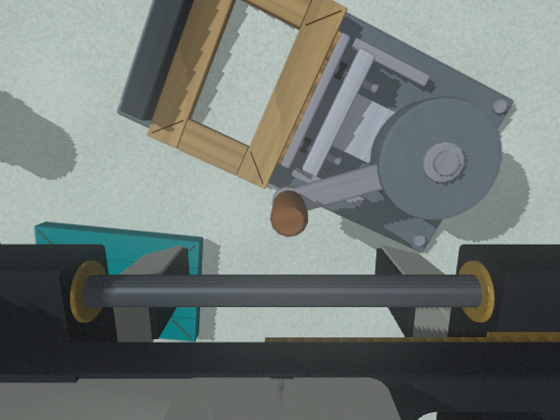

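View pics/top4.png

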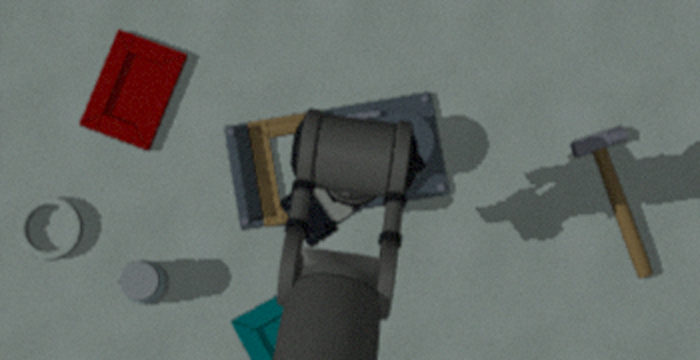

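The clear wrist view shows the whole pad, the carriage (340,110), the frame against the fence, and the lever at its loose stop with the grip at (289,215). Hammer, jar and tape stand where they were. I enlarge for the final measurements.

```bash
python3 - <<'E'
from h import *
b=cv2.imread('pics/w10.png')[:,:,::-1]
crop(b,110,0,390,200,2.85,'pics/w10c.png')
crop(b,255,20,395,200,4,'pics/w10d.png') if False else crop(b,255,20,400,170,5,'pics/w10d.png')
E
```

```text
(no output)
```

View pics/w10c.png

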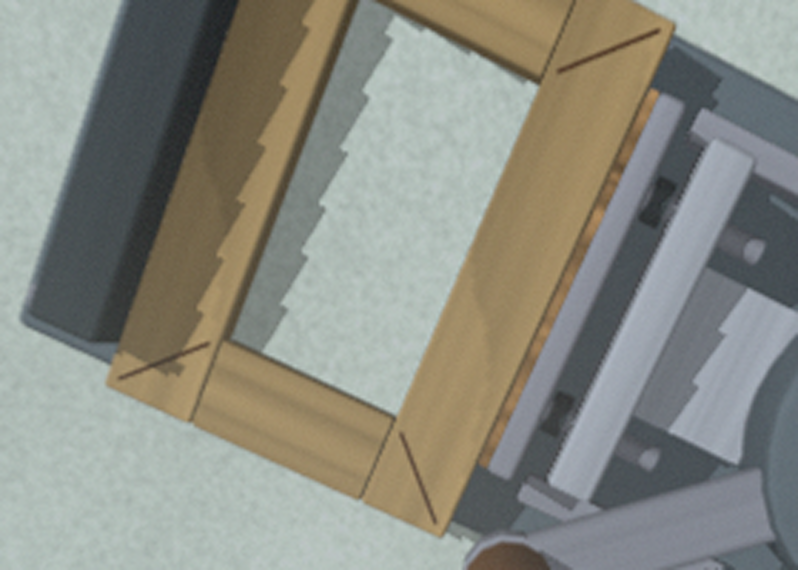

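```bash
python3 - <<'E'
from h import *
b=cv2.imread('pics/w10.png')[:,:,::-1]
crop(b,265,20,385,190,3.5,'pics/w10e.png')
E
```

```text
(no output)
```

View pics/w10e.png

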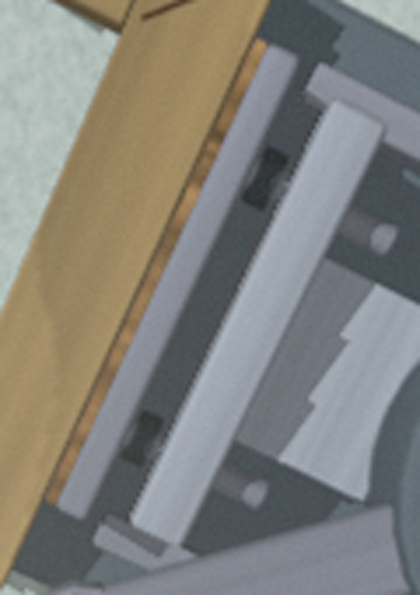

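```bash
python3 - <<'E'
from h import *
o=get_obs()
C=cam('wrist',dict(tool_pos=np.array([528.51,5.99,197.23]),tcp_rot=np.array([-3.13588,.010766,.610747])))
f=lambda a:(np.atleast_2d(a)+.5)/3.5-.5+[265,20]
g=lambda a:(np.atleast_2d(a)+.5)/2.85-.5+[110,0]
for n,p in [('cork',ray(C,f([[258,40],[47,500]]),44)),('padblock',ray(C,f([[270,46],[58,508]]),44)),('car',ray(C,f([[330,103],[132,520]]),44)),
  ('frame near',ray(C,g([[672,25],[443,535]]),30)),('fence',ray(C,g([[240,0],[125,330]]),30)),('frame L end',ray(C,g([[107,383],[443,535]]),30))]:
    c=clampframe(p); d=p[0]-p[1]; print(n,c[:,:2].tolist(),'ang',round(np.arctan2(d[1],d[0])-YAW,3))
gr=ray(C,[289,217],127)[0]; d=gr[:2]-HUB; print('lever',np.arctan2(-d[1],-d[0])-YAW,np.linalg.norm(d)); print(o['time'],o['contact_force'])
E
```

```text
cork [[58.0, -4.0], [-59.4, -5.0]] ang 0.008
padblock [[58.1, -7.1], [-60.1, -8.4]] ang 0.011
car [[53.3, -25.6], [-54.7, -26.9]] ang 0.012
frame near [[79.5, -1.8], [-87.7, -4.3]] ang 0.015
fence [[31.3, 115.7], [-71.0, 114.6]] ang 0.011
frame L end [[-89.0, 114.3], [-87.7, -4.3]] ang 1.582
lever -0.8677895416104583 124.87389375254111
15.1 [-0.13345993 -0.40740427 -0.49891056]
```

The final checks agree, so I hand in.

```bash
python3 -c "
from plant import *
print(close_job()); print(get_obs()['time'])"
```

```text
the job is handed in; nothing more can be done
None
the job is handed in; nothing more can be done
```

The frame is clamped against the fence and the job is handed in, at about 15 s of the 72 allowed. I got no verdict back, so the results below are my own measurements.

**What I did:** I took the lever's grip from above and felt the lever. It grips counter-clockwise and swings loose clockwise, with about 0.3–0.4 rad of lost motion. I drove the cam with two long strokes and two short ones, measuring the pad's compression in wrist pictures before each of the short strokes. Then I swung the lever to its loose stop, let go and lifted clear.

**Last checks:**

| Check | Measured | Required |
|---|---|---|
| Pad compression | about 7–8 of 14 mm (roughly 16–18 N, worked out from the distance) | 4–10 mm, 9–23 N |
| Frame square to fence | within about 0.005 rad | below 0.03 rad |
| Frame against the fence | home within about 1 mm | within 2.5 mm |
| Cam angle (estimated from carriage travel) | about 1.85 rad | past 0.8 rad |
| Lever | about −0.85 rad, at the stop | below −0.65 rad |

The hammer, jar and tape looked unmoved in the last top view. The gripper was about 70 mm clear of the grip and felt no force.

**What disagreed:**
- One wrist reading during the second stroke, taken with the hand tilted, was off by about 2 mm. I used the top view instead.
- The force felt on the grip came on about 0.05–0.1 rad before the cam appeared to start driving, so I judged the strokes by the pictures.

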